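# Load the pigment sample carrier

## Task

Load the sample carrier with the three capped square jars: stand each one upright in the holder whose pocket is made for its size, fully down on the pocket floor. The two round jars and the open jar do not belong in it: leave them standing where they are.

Things in the scene. Friction and masses are not known exactly. Their poses are not given: they have to be found in the camera images.
- jar_large: square-bodied white plastic jar with its round white screw cap on: upright square body 64 x 64 mm, 84 mm high, sides facing its x and y axes; cap 48 mm in diameter on top; 105 mm high over all, about 340 g. Origin: centre of the underside, z up
- jar_medium: square-bodied white plastic jar with its round white screw cap on: upright square body 47 x 47 mm, 66 mm high, sides facing its x and y axes; cap 36 mm in diameter on top; 85 mm high over all, about 160 g. Origin: centre of the underside, z up
- jar_small: square-bodied white plastic jar with its round white screw cap on: upright square body 30 x 30 mm, 56 mm high, sides facing its x and y axes; cap 23 mm in diameter on top; 72 mm high over all, about 60 g. Origin: centre of the underside, z up
- holder_large: white plastic holder with a black pocket floor, fixed in the carrier, for the large square jar: square block 88 x 88 mm, 18 mm high, with one square pocket 80 x 80 mm in its middle, open at the top, 14 mm deep. Origin: centre of its underside; sides along its x and y axes; pocket floor at z = 4 mm, rim at z = 18 mm
- holder_medium: white plastic holder with a black pocket floor, fixed in the carrier, for the medium square jar: square block 88 x 88 mm, 18 mm high, with one square pocket 63 x 63 mm in its middle, open at the top, 14 mm deep. Origin: centre of its underside; sides along its x and y axes; pocket floor at z = 4 mm, rim at z = 18 mm
- holder_small: white plastic holder with a black pocket floor, fixed in the carrier, for the small square jar: square block 88 x 88 mm, 18 mm high, with one square pocket 46 x 46 mm in its middle, open at the top, 14 mm deep. Origin: centre of its underside; sides along its x and y axes; pocket floor at z = 4 mm, rim at z = 18 mm
- carrier: shallow aluminium tray, 300 (its x) x 106 (its y) x 16 mm, fixed to the bench, with a low bar handle beyond each end (to 172 mm from its centre, 18 mm high). The three holders stand on its 4 mm floor in a row along its x axis at -92, 0 and +92 mm, in an order that changes, turned as the carrier is. Origin: centre of its underside
- round_large: look-alike, stays: white capped jar with a round body 64 mm in diameter, 84 mm high, cap 48 mm; 105 mm high over all. Origin: centre of the underside
- round_medium: look-alike, stays: white capped jar with a round body 47 mm in diameter, 66 mm high, cap 36 mm; 85 mm high over all. Origin: centre of the underside
- open_jar: look-alike, stays: empty white square jar 64 x 64 mm without a cap, its round neck open (45 mm across); 98 mm high over all. Origin: centre of the underside
Things that resemble listed ones, but are neither listed nor needed, are in the scene too. Leave any red look-alike of the open_jar alone. Leave any turquoise look-alike of the holder_large alone.

How it is judged:
By the outcome, as a careful person would: the job done as asked, in the order asked, and still so for the second after the job is handed in, with the robot touching nothing.
It also fails if it takes over 106 s, if anything falls off the work surface, if the arm or the gripper's body presses on something with over 40 N, if the wrist force passes 120 N, or if a joint passes its speed limit or range.

## Robot

A 7-joint arm with a two-finger parallel gripper is mounted at the origin on the work surface. World frame = base frame: x ahead of the robot, y to its left, z up, the work surface at z = 0. Lengths are in m, angles in rad, forces in N, time in s.
With the tool pointing down it reaches from about 0.4 to 0.85 m from the base axis. Payload 4.5 kg.
Tool frame: the origin (TCP) lies midway between the tips of the shut fingers; the grasp point (between the pads) lies 19 mm behind it; z points along the fingers, y is the line along which they close (so a half turn about z gives the same grasp; the last joint's range is limited). The gripper opens to 88 mm and grips with 3 to 60 N. Pads are 18 mm wide; open, the fingers measure 123 mm over their backs; the gripper's body (75 mm by 187 mm) begins 45 mm behind the grasp point.
Start: joints at [1.321, 0.689, -0.195, 1.565, 0.157, 0.902, -0.215], TCP at [0.175, -0.6, 0.239] pointing down, gripper open.
Joint ranges: [-3.01, 3.01], [-0.46, 2.08], [-1.47, 1.51], [0.13, 2.56], [-1, 4.14], [0.04, 2.09], [-2.66, 2.66]. Speed limits (rad/s): [2.57, 2.57, 3.14, 3.14, 3.14, 3.14, 3.14].

## Interface

Orientations are given as a unit quaternion [w, x, y, z].
In Python, from cell import * gives the robot as it stands.
- The arm moves only by the tool play_rows, never from a script. Its argument "commands" is one flat list of numbers, 5 for each row, row after row: the opening, from -1 (shut) to 1 (fully open), then the shift along the world's x, y, z in a scale on which 1.0 is 1000 mm, then the turn about the world's z in parts of the range, where 1.0 means 120 degrees. A call has 1 to 20 rows; each row is the pose to reach, as a shift and turn from the pose commanded when the call began; what a row does not reach only later rows make up. A row lasts 1/10 s, in which the tool goes at most 50 mm and 8.59 degrees, less where a joint would pass 70% of its speed; a pose out of reach is approached as far as the arm can. Shift and turn numbers lie between -1 and 1, and a call with a number outside is refused. A call with a gripper value outside its range is refused whole. The fingers move at their own pace and stop on an object; the grip force is fixed at half the most. Time passes only in rows, so rows that repeat a pose let the fingers close. It gives the time, the measured TCP pose, the force, the opening and the grip force at its end, in the units of the state.
- sense(): the state, without advancing time (a new reading comes with each control period).
- read_camera(name): name is "side" or "top" or "wrist"; returns a dict with "img" (400x640x3 uint8, red, green, blue), "camera_matrix" (3x3 intrinsics, pixels), "eye" and "orientation" of the camera in the world. Camera axes: x right, y up, looking along -z (the intrinsics and any distortion apply to the point x, -y, -z); pixel columns grow to the right and rows downward; lengths in m; the calibration is good to about 2 mm. The wrist camera is an equidistant fisheye: a pixel r from the principal point sees the ray r / f radians off the axis. A picture is of the moment at which its call begins. There is no depth.
- close_job(): hands the job in; it is judged then, once.
The state is a dict: "t": time; "qpos": joint angles; "joint_vel": joint speeds; "effort": joint torques, N m; "tcp_pos": TCP position; "eef_rot": TCP orientation; "ft_force": force on the tool from outside, world axes, zero at the start; "torque": the same for the moment, N m; "opening": opening from 0.0 (shut) to 1.0 (fully open); "finger_force": force on a finger pad.
Only numpy, scipy, OpenCV 4.12 (cv2) and the standard library are available. Lean on these libraries where they do the work, as an engineer would, in place of code of your own. Each camera call takes 0.05 s, during which the arm holds its last target. There are 200 camera calls.

## Working session

There is one attempt and no reset: what is moved stays moved. The work goes in short steps, Python scripts to look and compute and a tool call to move; the robot and the scene stay as the last step left them, time stands still between calls to the robot, and variables do not carry over. Pictures are saved under pics/ and viewed, at most 16 in all, crops included, and the job is handed in when it is done.

Besides the shell and the picture viewer there is one more tool, called by a JSON object that holds its "method" and its "body", one argument or row to a line. play_rows: Moves the arm, as the interface text tells. Its arguments: {"type":"object","properties":{"commands":{"type":"array","items":{"type":"number"}}},"required":["commands"]}

```bash
mkdir -p pics; cat > h.py <<'E'
from cell import *
import numpy as np, cv2
from scipy.spatial.transform import Rotation as R
def snap(n,f):
    c=read_camera(n); cv2.imwrite('pics/'+f+'.png',c['img'][:,:,::-1]); np.save('pics/'+f+'.npy',c,allow_pickle=True); return c
def load(f): return np.load('pics/'+f+'.npy',allow_pickle=True).item()
def Rm(c):
    o=np.array(c['orientation'])
    return o if o.shape==(3,3) else R.from_quat(o[[1,2,3,0]]).as_matrix()
def ray(c,u,v,fish=False):
    K=np.array(c['camera_matrix']); x=(u-K[0,2])/K[0,0]; y=(v-K[1,2])/K[1,1]
    if fish:
        r=np.hypot(x,y); s=np.sin(r)/max(r,1e-9); d=np.array([x*s,-y*s,-np.cos(r)])
    else: d=np.array([x,-y,-1.])
    return np.array(c['eye']),Rm(c)@d
def plane(c,u,v,z,fish=False):
    e,d=ray(c,u,v,fish); return e+d*(z-e[2])/d[2]
def tri(c1,p1,c2,p2):
    e1,d1=ray(c1,*p1); e2,d2=ray(c2,*p2)
    s=np.linalg.lstsq(np.c_[d1,-d2],e2-e1,rcond=None)[0]; a=e1+d1*s[0]; b=e2+d2*s[1]
    return (a+b)/2,np.linalg.norm(a-b)
E
python3 - <<'E'
from h import *
for n in ['top','side','wrist']:
    c=snap(n,n+'0'); print(n,[k for k in c],c['eye'],c['camera_matrix'],Rm(c))
print(sense())
E
```

```text
top ['img', 'camera_matrix', 'eye', 'orientation'] [ 0.25877195 -0.00456766  1.00845669] [[405.96401482   0.         319.77696427]
 [  0.         405.96401482 193.0533999 ]
 [  0.           0.           1.        ]] [[ 0.01490812  0.97519652 -0.22083819]
 [-0.99986865  0.01313502 -0.00949534]
 [-0.00635911  0.22095074  0.97526424]]
side ['img', 'camera_matrix', 'eye', 'orientation'] [0.20492847 0.94697965 0.77213834] [[442.83190354   0.         316.88560475]
 [  0.         442.83190354 195.27220623]
 [  0.           0.           1.        ]] [[-0.96547464  0.17172611 -0.19587971]
 [-0.25968338 -0.57509033  0.77578068]
 [ 0.02057327  0.79986328  0.59982954]]
wrist ['img', 'camera_matrix', 'eye', 'orientation'] [ 0.25089432 -0.57925617  0.38508023] [[309.70691629   0.         326.66145135]
 [  0.         309.70691629 201.586816  ]
 [  0.           0.           1.        ]] [[ 0.28039533  0.9144428   0.29184385]
 [-0.95988177  0.26785984  0.0829343 ]
 [-0.00233457 -0.30338998  0.95286362]]
{'t': 0.15, 'qpos': array([ 1.3207755 ,  0.68982324, -0.19450502,  1.56608248,  0.15729581,
        0.90251655, -0.21510822]), 'joint_vel': array([-1.00042663e-04, -1.69428290e-03, -2.74460735e-05, -4.69332031e-03,
        4.04797480e-04,  1.36299306e-04, -9.40123723e-04]), 'effort': array([-1.17515243e-03, -5.27865064e+01, -1.26865368e+00, -1.53586292e+01,
       -5.25808346e-02,  3.86089319e-03,  1.28556021e-04]), 'tcp_pos': array([ 0.17483515, -0.59954612,  0.23807982]), 'eef_rot': array([-7.03275885e-04,  9.89944908e-01,  1.41451617e-01, -1.58748068e-04]), 'ft_force': array([ 0.2162158 ,  0.09445463, -0.84747077]), 'torque': array([0.05738702, 0.0458607 , 0.00420909]), 'finger_force': 0.0, 'opening': 0.9971580397896469}
```

View pics/top0.png

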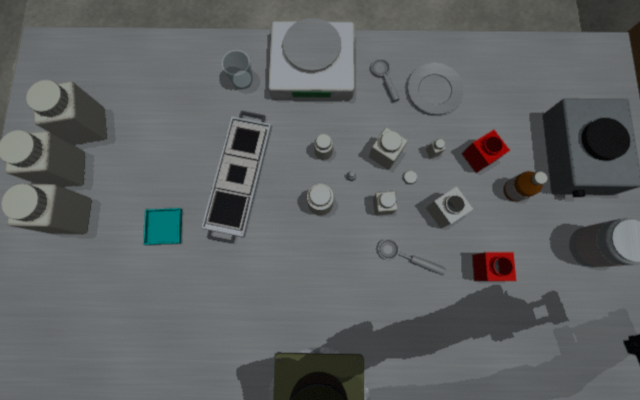

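View pics/side0.png

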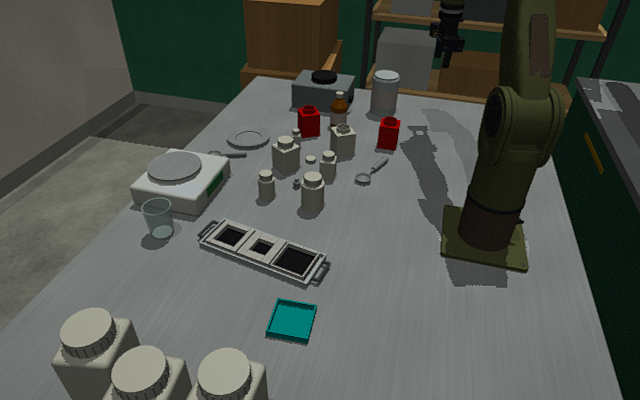

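The top view shows the carrier at (238,175), the square capped jars near (389,147), (386,202) and (438,147), the round ones at (324,145) and (320,197), and the open jar at (453,206). The side view shows the same things. I'll enlarge both views.

```bash
python3 - <<'E'
from h import *
t=load('top0')['img'][:,:,::-1]; s=load('side0')['img'][:,:,::-1]
def crop(i,x,y,w,h,k): return cv2.resize(i[y:y+h,x:x+w],None,fx=k,fy=k,interpolation=cv2.INTER_CUBIC)
a=crop(t,295,115,195,115,4); b=crop(s,190,90,200,150,4)
cv2.imwrite('pics/cropa.png',a); cv2.imwrite('pics/cropb.png',b)
c=np.vstack([crop(t,195,105,80,140,4)]); d=crop(s,190,210,140,80,3); d=cv2.copyMakeBorder(d,0,560-d.shape[0],0,0,cv2.BORDER_CONSTANT)
cv2.imwrite('pics/cropc.png',np.hstack([c,d]))
E
```

```text
(no output)
```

View pics/cropa.png

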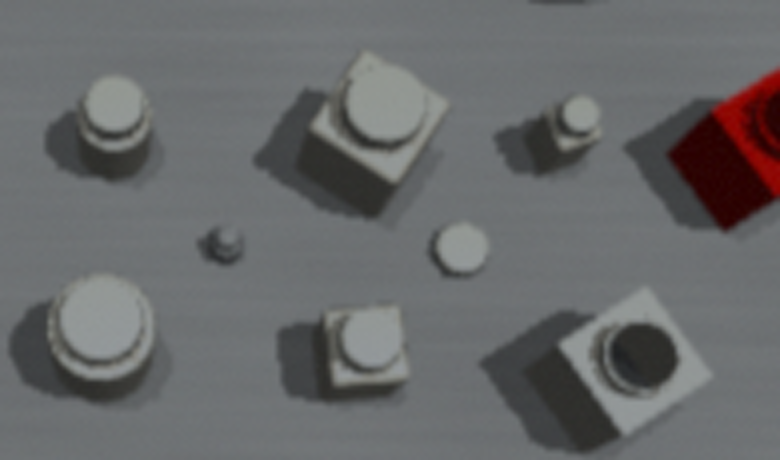

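View pics/cropb.png

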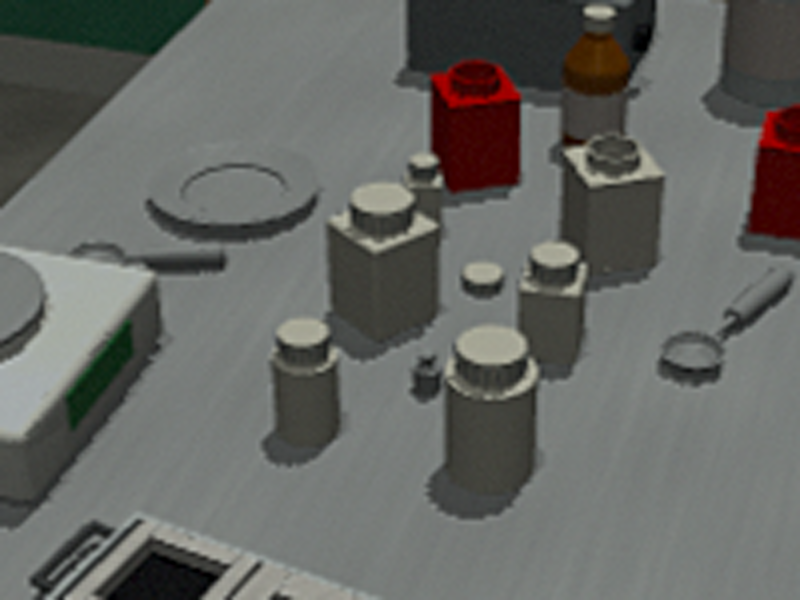

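View pics/cropc.png

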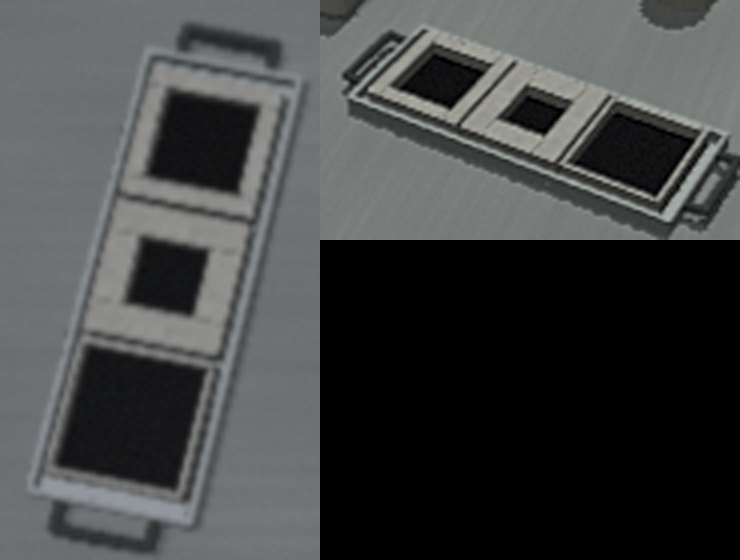

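The crops confirm it: the large jar's cap is at top (391,141), the medium's at (388,200) and the small's at (440,144). From the far end, the carrier order is medium, small, large.

```bash
cat > meas.py <<'E'
from h import *
t=load('top0'); s=load('side0')
def caps(c,seeds):
    g=cv2.cvtColor(c['img'],cv2.COLOR_RGB2GRAY); out={}
    for n,(u,v) in seeds.items():
        lv=int(np.median(g[int(v)-1:int(v)+2,int(u)-1:int(u)+2]))
        m=np.zeros((402,642),np.uint8); _,_,_,r=cv2.floodFill(cv2.GaussianBlur(g,(3,3),0),m,(int(u),int(v)),255,9,9,4|cv2.FLOODFILL_FIXED_RANGE|cv2.FLOODFILL_MASK_ONLY|(255<<8))
        out[n]=(m[1:-1,1:-1],r,lv)
    return out
def ctr(m):
    M=cv2.moments(m,True); return M['m10']/M['m00'],M['m01']/M['m00'],M['m00']
T=dict(L=(391,141),M=(388,200.5),S=(440,144)); S=dict(L=(285.5,141.7),M=(328.5,155.2),S=(296,131.5))
for n in T:
    print(n,'hand',*tri(t,T[n],s,S[n]))
# body tops by hand corners (crop a)
Q=dict(L=([(366,50),(449,103),(390,183),(312,128)],.084),M=([(323,312),(400,306),(409,377),(330,387)],.066),S=([(547,105),(600,128),(571,152)],.056))
for n,(q,z) in Q.items():
    P=np.array([plane(t,x/4+295,y/4+115,z)[:2] for x,y in q]); d=np.diff(P,axis=0)
    print(n,P.mean(0).round(4),np.linalg.norm(d,axis=1).round(4),(np.degrees(np.arctan2(d[:,1],d[:,0]))%90).round(1))
for nm,c,lo in (('top',t,(195,105,275,245)),('side',s,(195,215,330,290))):
    g=cv2.cvtColor(c['img'],cv2.COLOR_RGB2GRAY); m=(g<38).astype(np.uint8)*255; k=np.zeros_like(m); k[lo[1]:lo[3],lo[0]:lo[2]]=1
    for ct in cv2.findContours(m*k,cv2.RETR_EXTERNAL,cv2.CHAIN_APPROX_NONE)[0]:
        if cv2.contourArea(ct)<80: continue
        q=cv2.approxPolyDP(cv2.convexHull(ct),5,True)[:,0]; P=np.array([plane(c,x,y,.008)[:2] for x,y in q]); d=np.roll(P,-1,0)-P
        print(nm,q.tolist(),P.mean(0).round(4),np.linalg.norm(d,axis=1).round(3),(np.degrees(np.arctan2(d[:,1],d[:,0]))%90).round(1))
for a,b in (((195+60/1,0),0),):pass
E
python3 meas.py
```

```text
L hand [ 0.59077995 -0.16290667  0.09580254] 0.0065794935411604095
M hand [ 0.45244205 -0.15565403  0.07624718] 0.0033233533614334455
S hand [ 0.59626873 -0.28776684  0.06440556] 0.0062237325414118685
L [ 0.5912 -0.1617] [0.0593 0.0625 0.0569] [55.9 54.1 53.6]
M [ 0.4542 -0.1533] [0.046  0.0431 0.0471] [5.3 5.6 8.1]
S [ 0.5945 -0.2853] [0.0351 0.0244] [65.5 40.3]
top [[217, 192], [245, 198], [238, 226], [210, 220]] [0.4415 0.236 ] [0.073 0.073 0.072 0.073] [78.5 79.3 78.8 80.2]
top [[231, 165], [245, 168], [242, 182], [228, 179]] [0.5338 0.219 ] [0.037 0.038 0.037 0.038] [78.3 81.5 78.4 81.9]
top [[238, 129], [258, 132], [253, 152], [233, 148]] [0.624  0.2009] [0.053 0.056 0.054 0.053] [81.7 79.4 79.  79.4]
side [[314, 256], [301, 274], [275, 264], [289, 247]] [0.4381 0.2244] [0.067 0.07  0.066 0.069] [78.4 78.9 77.9 79.2]
side [[258, 242], [271, 246], [264, 254], [252, 249]] [0.5303 0.207 ] [0.036 0.032 0.035 0.028] [82.8 77.8 76.7 79.7]
side [[227, 228], [244, 234], [232, 245], [217, 239]] [0.6211 0.1904] [0.052 0.048 0.046 0.046] [79.8 74.6 77.9 81.8]
```

The rows are not in the units I measure in: shifts go in shares of 1000 mm and turns go in shares of 120 degrees. I convert before sending: 410 mm is 0.41, 375 mm is 0.375, -52 degrees is -0.4333.

{"method": "play_rows", "body": {
  "commands": [1,0.375,0.41,0.08,-0.4333,1,0.375,0.41,0.08,-0.4333,1,0.375,0.41,0.08,-0.4333,1,0.375,0.41,0.08,-0.4333,1,0.375,0.41,0.08,-0.4333,1,0.375,0.41,0.08,-0.4333,1,0.375,0.41,0.08,-0.4333,1,0.375,0.41,0.08,-0.4333,1,0.375,0.41,0.08,-0.4333,1,0.375,0.41,0.08,-0.4333,1,0.375,0.41,0.08,-0.4333,1,0.375,0.41,0.08,-0.4333,1,0.375,0.41,0.08,-0.4333,1,0.375,0.41,0.08,-0.4333,1,0.375,0.41,0.08,-0.4333,1,0.375,0.41,0.08,-0.4333]
}}

```text
t: 1.75
tcp_pos: [0.5487, -0.1919, 0.3187]
eef_rot: [0.0, 0.951, -0.308, -0.0]
ft_force: [0.2, -1.0, -0.8]
opening: 1.001
finger_force: 0.0
```

```bash
python3 - <<'E'
from h import *
c=snap('wrist','w1'); print(c['eye'],Rm(c)); s=sense(); print(s['t'],s['tcp_pos'],s['eef_rot'],s['opening'])
cv2.imwrite('pics/w1b.png',cv2.resize(c['img'][:,:,::-1],(800,500),interpolation=cv2.INTER_CUBIC))
E
```

```text
[ 0.61301492 -0.23971688  0.46571705] [[-5.86593414e-01  7.71391679e-01  2.46704364e-01]
 [-8.09881433e-01 -5.58896170e-01 -1.78121129e-01]
 [ 4.80967616e-04 -3.04285965e-01  9.52580611e-01]]
1.8 [ 0.54899225 -0.19162623  0.31872201] [ 3.53307791e-04  9.51321987e-01 -3.08198480e-01 -2.21242379e-04] 0.9991452684668263
```

View pics/w1b.png

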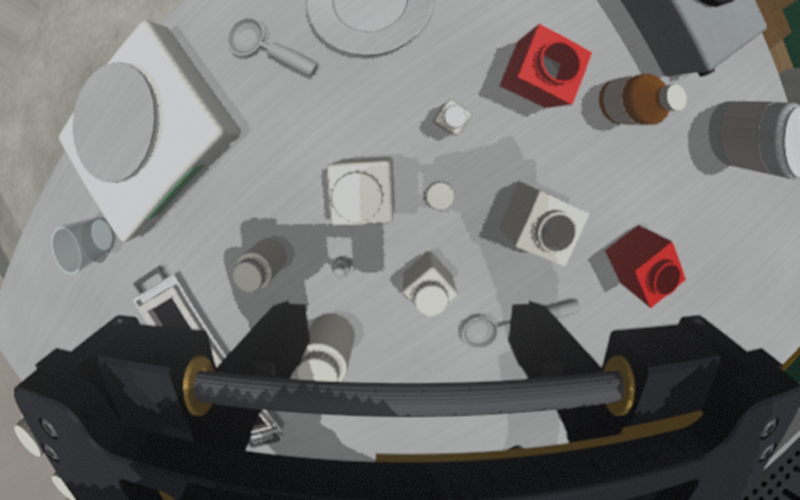

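The wrist view shows the large jar's cap at (358,197) in the 800-wide picture, its sides nearly in line with the fingers. The small jar is at (454,117) and the medium jar at (432,297).

```bash
cat > m2.py <<'E'
from h import *
t=load('top0'); w=load('w1')
T=dict(L=(391,141.2),M=(387.75,200.5),S=(439.75,144))
W=dict(L=(358,197),M=(432,297),S=(454,117))
for n in T:
    u,v=W[n][0]/1.25,W[n][1]/1.25
    e1,d1=ray(t,*T[n]); e2,d2=ray(w,u,v,True); s=np.linalg.lstsq(np.c_[d1,-d2],e2-e1,rcond=None)[0]
    a=e1+d1*s[0];b=e2+d2*s[1]; print(n,((a+b)/2).round(4),np.linalg.norm(a-b).round(4))
Q=dict(L=([(325,166),(391,158),(392,222),(329,226)],.084),M=([(430,252),(457,291),(428,312),(403,288)],.066),S=([(453,101),(470,115),(456,133),(437,119)],.056))
for n,(q,z) in Q.items():
    P=np.array([plane(w,x/1.25,y/1.25,z,True)[:2] for x,y in q]); d=np.roll(P,-1,0)-P
    print(n,P.mean(0).round(4),np.linalg.norm(d,axis=1).round(4),(np.degrees(np.arctan2(d[:,1],d[:,0]))%90).round(1), 'cap',plane(w,W[n][0]/1.25,W[n][1]/1.25,dict(L=.105,M=.085,S=.072)[n],True).round(4),plane(t,*T[n],dict(L=.105,M=.085,S=.072)[n]).round(4))
g=cv2.cvtColor(w['img'],cv2.COLOR_RGB2GRAY)[60:130,225:400]
i=cv2.resize(w['img'][70:280,240:400][:,:,::-1],None,fx=2.8,fy=2.8,interpolation=cv2.INTER_CUBIC); cv2.imwrite('pics/w1c.png',i)
E
python3 m2.py
```

```text
L [ 0.5922 -0.1633  0.0976] 0.0025
M [ 0.4541 -0.1562  0.0739] 0.0019
S [ 0.599  -0.287   0.0655] 0.0005
L [ 0.5931 -0.1644] [0.0664 0.0647 0.0652 0.0619] [59.8 54.5 57.4 55.4] cap [ 0.5918 -0.1657  0.105 ] [ 0.5904 -0.1611  0.105 ]
M [ 0.4629 -0.1606] [0.056  0.0417 0.0416 0.0516] [88.3  3.1  7.6 19.2] cap [ 0.4581 -0.1593  0.085 ] [ 0.4523 -0.1535  0.085 ]
S [ 0.5986 -0.2884] [0.0231 0.0245 0.0247 0.0257] [15.6 17.5 18.4 13.7] cap [ 0.5992 -0.2864  0.072 ] [ 0.5968 -0.2848  0.072 ]
```

View pics/w1c.png

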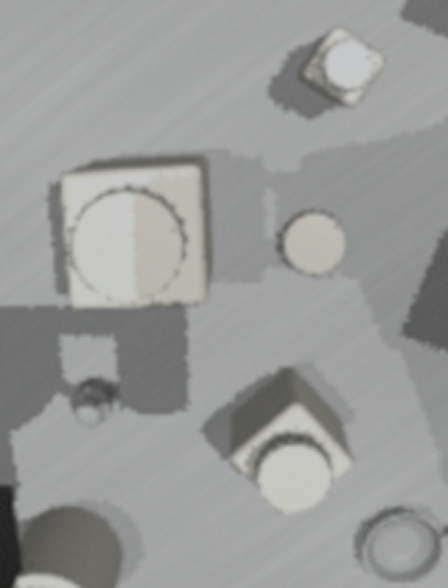

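Scaled: -272 mm is -0.272, -260 mm is -0.26, 1 degrees is 0.0083.

{"method": "play_rows", "body": {
  "commands": [1,0.043,0.029,0,0.0083,1,0.043,0.029,0,0.0083,1,0.043,0.029,-0.05,0.0083,1,0.043,0.029,-0.1,0.0083,1,0.043,0.029,-0.15,0.0083,1,0.043,0.029,-0.19,0.0083,1,0.043,0.029,-0.22,0.0083,1,0.043,0.029,-0.245,0.0083,1,0.043,0.029,-0.26,0.0083,1,0.043,0.029,-0.272,0.0083,1,0.043,0.029,-0.272,0.0083,1,0.043,0.029,-0.272,0.0083]
}}

```text
t: 3.0
tcp_pos: [0.5937, -0.1613, 0.0475]
eef_rot: [-0.0, 0.954, -0.299, 0.001]
ft_force: [0.4, -0.2, 0.3]
opening: 0.999
finger_force: 0.0
```

```bash
python3 - <<'E'
from h import *
c=snap('wrist','w2'); s=sense(); print(s['tcp_pos'],s['ft_force'])
cv2.imwrite('pics/w2b.png',cv2.resize(c['img'][:,:,::-1],(640,400)))
E
```

```text
[ 0.59393137 -0.16135291  0.04789974] [-0.21213909 -1.05633022  0.6124414 ]
```

View pics/w2b.png

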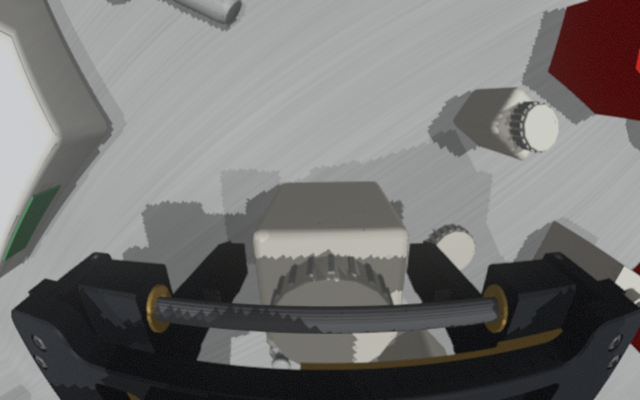

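The jar sits between the fingers with room on both sides. Closing and lifting.

Scaled: 150 mm is 0.15, 120 mm is 0.12.

{"method": "play_rows", "body": {
  "commands": [-1,0,0,0,0,-1,0,0,0,0,-1,0,0,0,0,-1,0,0,0,0,-1,0,0,0,0,-1,0,0,0,0,-1,0,0,0,0,-1,0,0,0.015,0,-1,0,0,0.04,0,-1,0,0,0.08,0,-1,0,0,0.12,0,-1,0,0,0.15,0,-1,0,0,0.15,0]
}}

```text
t: 4.35
tcp_pos: [0.596, -0.1614, 0.2016]
eef_rot: [-0.001, 0.954, -0.298, 0.005]
ft_force: [1.0, -0.1, -2.2]
opening: 0.723
finger_force: 30.0
```

Scaled: 394 mm is 0.394, -153 mm is -0.153, 24 degrees is 0.2.

{"method": "play_rows", "body": {
  "commands": [-1,-0.005,0.012,0,0.0083,-1,-0.015,0.039,0,0.025,-1,-0.029,0.075,0,0.0417,-1,-0.044,0.113,0,0.0583,-1,-0.059,0.151,0,0.075,-1,-0.074,0.19,0,0.1,-1,-0.089,0.228,0,0.1167,-1,-0.104,0.267,0,0.1333,-1,-0.119,0.306,0,0.15,-1,-0.134,0.345,0,0.175,-1,-0.145,0.374,0,0.1917,-1,-0.151,0.389,0,0.2,-1,-0.153,0.394,0,0.2,-1,-0.153,0.394,0,0.2,-1,-0.153,0.394,0,0.2,-1,-0.153,0.394,0,0.2]
}}

```text
t: 5.95
tcp_pos: [0.4403, 0.2313, 0.1964]
eef_rot: [0.001, 0.995, -0.095, -0.0]
ft_force: [-0.3, -0.4, -3.5]
opening: 0.725
finger_force: 30.0
```

```bash
python3 - <<'E'
from h import *
s=sense(); print(s['tcp_pos'],s['eef_rot'],s['ft_force'])
a=snap('top','t3')['img'][90:260,180:340][:,:,::-1]; b=snap('wrist','w3')['img'][:,:,::-1]
cv2.imwrite('pics/m3.png',np.hstack([cv2.resize(a,(376,400),interpolation=cv2.INTER_CUBIC),cv2.resize(b,None,fx=.66,fy=1)[:, :424]]))
E
```

```text
[0.44031809 0.23133523 0.19644631] [ 6.76631122e-04  9.95490123e-01 -9.48627117e-02 -1.54762707e-04] [-0.27194454 -0.35580898 -3.45504438]
```

View pics/m3.png

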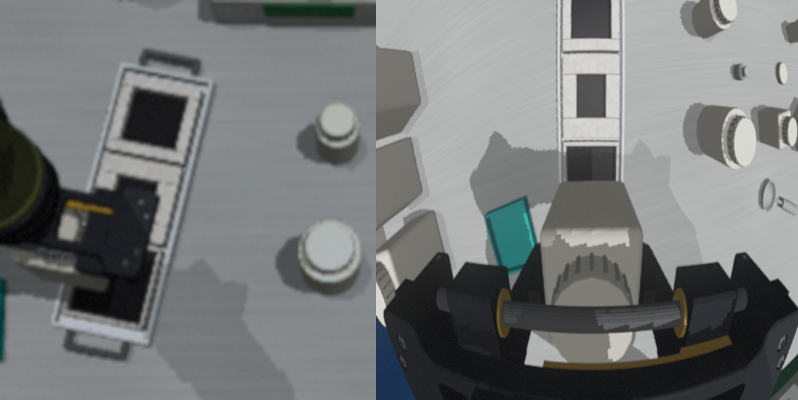

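The carrier row runs straight up the wrist view, so the yaw matches. I'll check the pocket positions from this view.

```bash
python3 - <<'E'
from h import *
c=load('w3'); g=cv2.cvtColor(c['img'],cv2.COLOR_RGB2GRAY); m=(g<80).astype(np.uint8)*255; m[185:]=0
for ct in cv2.findContours(m,cv2.RETR_EXTERNAL,cv2.CHAIN_APPROX_NONE)[0]:
    if cv2.contourArea(ct)<150: continue
    q=cv2.approxPolyDP(cv2.convexHull(ct),6,True)[:,0]
    for z in (.008,):
        P=np.array([plane(c,x,y,z,True)[:2] for x,y in q]); print(q.tolist(),P.round(4).tolist(),P.mean(0).round(4))
# rim edges of medium/small holder boundary etc.
E
```

```text
[[362, 147], [361, 180], [290, 180], [290, 147]] [[0.4673, 0.1856], [0.4308, 0.1927], [0.4458, 0.2708], [0.4821, 0.2628]] [0.4565 0.228 ]
[[354, 0], [355, 37], [296, 36], [297, 0]] [[0.6307, 0.1636], [0.5877, 0.1711], [0.6007, 0.2325], [0.6424, 0.2237]] [0.6154 0.1977]
```

{"method": "play_rows", "body": {
  "commands": [-1,-0.002,0.001,-0.02,0,-1,-0.002,0.001,-0.05,0,-1,-0.002,0.001,-0.08,0,-1,-0.002,0.001,-0.105,0,-1,-0.002,0.001,-0.122,0,-1,-0.002,0.001,-0.13,0,-1,-0.002,0.001,-0.134,0,-1,-0.002,0.001,-0.137,0,-1,-0.002,0.001,-0.139,0,-1,-0.002,0.001,-0.141,0,-1,-0.002,0.001,-0.141,0]
}}

```text
t: 7.15
tcp_pos: [0.4382, 0.2341, 0.056]
eef_rot: [-0.0, 0.996, -0.094, 0.0]
ft_force: [0.8, 0.5, -2.8]
opening: 0.727
finger_force: 30.0
```

Scaled: -2 mm is -0.002, -1 mm is -0.001.

{"method": "play_rows", "body": {
  "commands": [-1,0,0,-0.001,0,-1,0,0,-0.002,0,-1,0,0,-0.002,0]
}}

```text
t: 7.45
tcp_pos: [0.4383, 0.2341, 0.0552]
eef_rot: [-0.0, 0.996, -0.094, 0.001]
ft_force: [-1.2, 0.5, 12.0]
opening: 0.727
finger_force: 30.0
```

Contact with the pocket floor came at the expected height. Releasing and rising.

{"method": "play_rows", "body": {
  "commands": [1,0,0,0.001,0,1,0,0,0.001,0,1,0,0,0.001,0,1,0,0,0.001,0,1,0,0,0.001,0,1,0,0,0.02,0,1,0,0,0.06,0,1,0,0,0.11,0,1,0,0,0.16,0,1,0,0,0.2,0,1,0,0,0.2,0]
}}

```text
t: 8.55
tcp_pos: [0.4409, 0.2355, 0.2587]
eef_rot: [-0.003, 0.996, -0.094, 0.004]
ft_force: [-0.2, 0.3, -0.6]
opening: 1.001
finger_force: 0.0
```

```bash
python3 - <<'E'
from h import *
s=sense(); print(s['tcp_pos'],s['eef_rot'],s['ft_force'])
snap('wrist','w4')
i=load('w4')['img'][:,:,::-1]; cv2.imwrite('pics/w4b.png',i)
E
```

```text
[0.44087159 0.23545294 0.2586599 ] [-0.00328776  0.99557587 -0.09380261  0.00435297] [-0.15992599  0.28450391 -0.55410394]
```

View pics/w4b.png

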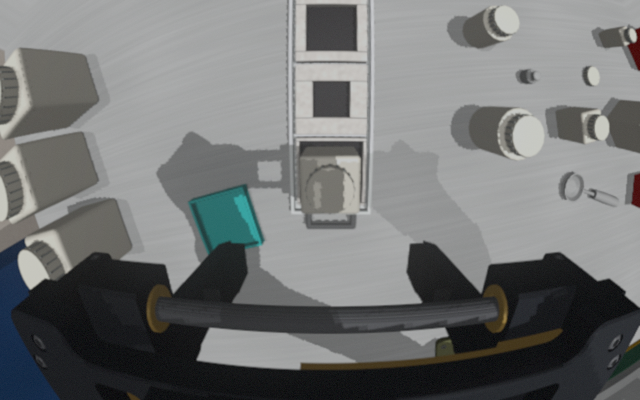

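The large jar stands upright in its pocket. Next is the medium jar.

Scaled: -390 mm is -0.39, -227 mm is -0.227, 17 degrees is 0.1417.

{"method": "play_rows", "body": {
  "commands": [1,0.001,-0.015,0,0.0083,1,0.002,-0.05,0,0.025,1,0.004,-0.095,0,0.0417,1,0.007,-0.145,0,0.0583,1,0.009,-0.195,0,0.075,1,0.011,-0.245,0,0.0917,1,0.013,-0.295,0,0.1083,1,0.015,-0.34,0,0.125,1,0.017,-0.375,-0.02,0.1417,1,0.017,-0.39,-0.05,0.1417,1,0.017,-0.39,-0.09,0.1417,1,0.017,-0.39,-0.13,0.1417,1,0.017,-0.39,-0.165,0.1417,1,0.017,-0.39,-0.195,0.1417,1,0.017,-0.39,-0.215,0.1417,1,0.017,-0.39,-0.225,0.1417,1,0.017,-0.39,-0.227,0.1417,1,0.017,-0.39,-0.227,0.1417]
}}

```text
t: 10.4
tcp_pos: [0.4547, -0.1559, 0.0266]
eef_rot: [-0.0, 0.999, 0.055, -0.0]
ft_force: [-0.6, 0.1, -0.2]
opening: 1.001
finger_force: 0.0
```

```bash
python3 - <<'E'
from h import *
s=sense(); print(s['tcp_pos'],s['eef_rot'],s['ft_force'])
i=snap('wrist','w5')['img'][:,:,::-1]
E
```

```text
[ 0.45474201 -0.15590481  0.02662549] [-1.03256462e-04  9.98506892e-01  5.46248599e-02 -3.15851654e-04] [-0.55186758  0.12941916 -0.17736967]
```

View pics/w5.png

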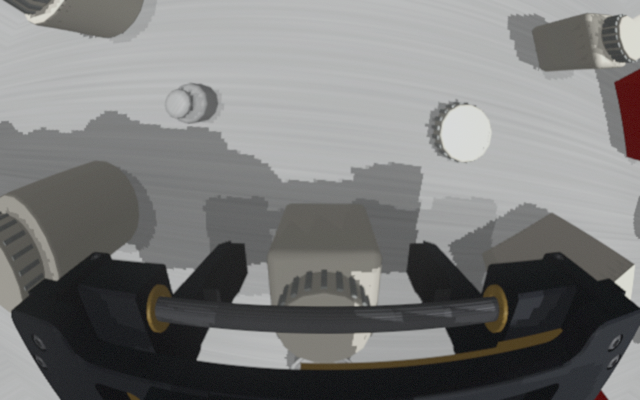

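The medium jar is centred between the fingers. Closing and lifting.

Scaled: 170 mm is 0.17, 150 mm is 0.15.

{"method": "play_rows", "body": {
  "commands": [-1,0,0,0,0,-1,0,0,0,0,-1,0,0,0,0,-1,0,0,0,0,-1,0,0,0,0,-1,0,0,0,0,-1,0,0,0,0,-1,0,0,0,0,-1,0,0,0.015,0,-1,0,0,0.04,0,-1,0,0,0.08,0,-1,0,0,0.12,0,-1,0,0,0.15,0,-1,0,0,0.17,0,-1,0,0,0.17,0]
}}

```text
t: 11.95
tcp_pos: [0.4564, -0.1566, 0.1988]
eef_rot: [0.001, 0.999, 0.054, 0.002]
ft_force: [-0.1, -0.3, -2.0]
opening: 0.53
finger_force: 30.0
```

Scaled: 354 mm is 0.354, 165 mm is 0.165, -17 degrees is -0.1417.

{"method": "play_rows", "body": {
  "commands": [-1,0.005,0.011,0,-0.0083,-1,0.017,0.037,0,-0.0167,-1,0.032,0.069,0,-0.0333,-1,0.048,0.103,0,-0.0417,-1,0.064,0.138,0,-0.0583,-1,0.08,0.172,0,-0.075,-1,0.097,0.207,0,-0.0833,-1,0.113,0.242,0,-0.1,-1,0.129,0.277,0,-0.1167,-1,0.145,0.311,0,-0.125,-1,0.157,0.337,0,-0.1333,-1,0.163,0.35,0,-0.1417,-1,0.165,0.354,0,-0.1417,-1,0.165,0.354,0,-0.1417,-1,0.165,0.354,0,-0.1417]
}}

```text
t: 13.45
tcp_pos: [0.6194, 0.196, 0.1958]
eef_rot: [0.001, 0.996, -0.094, -0.001]
ft_force: [0.4, 0.2, -0.8]
opening: 0.529
finger_force: 30.0
```

```bash
python3 - <<'E'
from h import *
s=sense(); print(s['tcp_pos'],s['eef_rot'],s['ft_force'])
a=snap('top','t6')['img'][90:260,180:340][:,:,::-1]; b=snap('side','s6')['img'][150:320,140:380][:,:,::-1]
cv2.imwrite('pics/m6.png',np.hstack([cv2.resize(a,(320,340),interpolation=cv2.INTER_CUBIC),cv2.resize(b,(480,340),interpolation=cv2.INTER_CUBIC)]))
E
```

```text
[0.61938109 0.19601715 0.19575125] [ 1.16764097e-03  9.95547075e-01 -9.42548734e-02 -8.22837268e-04] [ 0.35000798  0.19638486 -0.77318543]
```

View pics/m6.png

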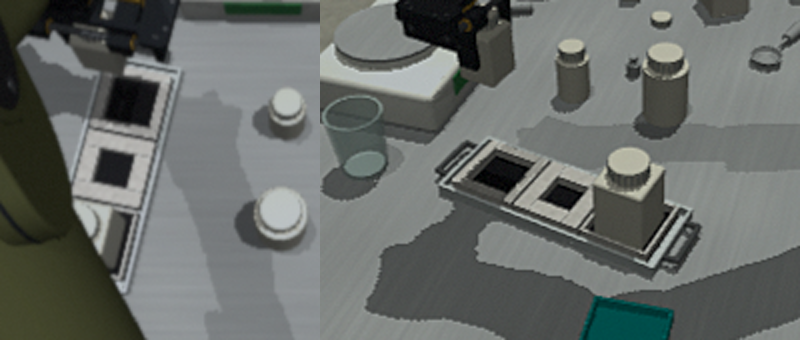

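The large jar stands in its holder and the medium jar hangs over its own pocket. Lowering it.

Scaled: -164 mm is -0.164, -163 mm is -0.163.

{"method": "play_rows", "body": {
  "commands": [-1,0,0.001,-0.02,0,-1,0,0.001,-0.05,0,-1,0,0.001,-0.085,0,-1,0,0.001,-0.115,0,-1,0,0.001,-0.138,0,-1,0,0.001,-0.15,0,-1,0,0.001,-0.156,0,-1,0,0.001,-0.159,0,-1,0,0.001,-0.161,0,-1,0,0.001,-0.163,0,-1,0,0.001,-0.164,0,-1,0,0.001,-0.164,0]
}}

```text
t: 14.75
tcp_pos: [0.621, 0.1992, 0.0349]
eef_rot: [-0.0, 0.996, -0.094, 0.001]
ft_force: [-1.0, -0.0, 7.0]
opening: 0.533
finger_force: 30.0
```

Scaled: 220 mm is 0.22, 160 mm is 0.16.

{"method": "play_rows", "body": {
  "commands": [1,0,0,0.001,0,1,0,0,0.001,0,1,0,0,0.001,0,1,0,0,0.001,0,1,0,0,0.001,0,1,0,0,0.001,0,1,0,0,0.02,0,1,0,0,0.06,0,1,0,0,0.11,0,1,0,0,0.16,0,1,0,0,0.22,0,1,0,0,0.22,0,1,0,0,0.22,0]
}}

```text
t: 16.05
tcp_pos: [0.6212, 0.1993, 0.255]
eef_rot: [-0.001, 0.996, -0.094, 0.002]
ft_force: [-1.2, 0.2, -0.0]
opening: 1.003
finger_force: 0.0
```

Scaled: -486 mm is -0.486, -480 mm is -0.48, -63 degrees is -0.525.

{"method": "play_rows", "body": {
  "commands": [1,-0.001,-0.015,0,-0.0167,1,-0.003,-0.05,0,-0.05,1,-0.005,-0.095,0,-0.1,1,-0.007,-0.14,0,-0.15,1,-0.009,-0.188,0,-0.2,1,-0.011,-0.236,0,-0.25,1,-0.013,-0.284,0,-0.3,1,-0.015,-0.332,0,-0.3583,1,-0.017,-0.38,0,-0.4167,1,-0.019,-0.425,0,-0.4667,1,-0.021,-0.46,0,-0.5083,1,-0.022,-0.48,0,-0.525,1,-0.022,-0.486,0,-0.525,1,-0.022,-0.486,0,-0.525,1,-0.022,-0.486,0,-0.525]
}}

```text
t: 17.55
tcp_pos: [0.5986, -0.2842, 0.252]
eef_rot: [-0.001, 0.801, -0.599, -0.001]
ft_force: [-0.2, 0.3, 0.6]
opening: 1.0
finger_force: 0.0
```

```bash
python3 - <<'E'
from h import *
s=sense(); print(s['tcp_pos'],s['eef_rot'],s['ft_force'])
i=snap('wrist','w7')['img'][:,:,::-1]; cv2.imwrite('pics/w7b.png',i)
E
```

```text
[ 0.59862944 -0.28420851  0.25202628] [-0.00086349  0.80108312 -0.59855159 -0.00103724] [-0.20998238  0.30848281  0.55764628]
```

View pics/w7b.png

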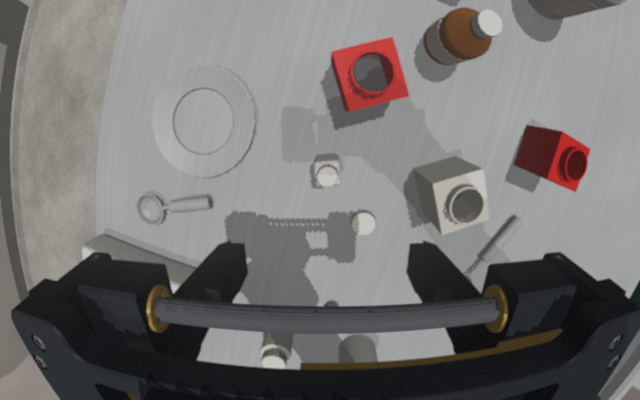

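The small jar at (327,172) is square to the fingers and centred in the view. Lowering onto it.

Scaled: -226 mm is -0.226, -217 mm is -0.217.

{"method": "play_rows", "body": {
  "commands": [1,0,0,-0.02,0,1,0,0,-0.06,0,1,0,0,-0.1,0,1,0,0,-0.14,0,1,0,0,-0.175,0,1,0,0,-0.2,0,1,0,0,-0.217,0,1,0,0,-0.226,0,1,0,0,-0.226,0,1,0,0,-0.226,0]
}}

```text
t: 18.6
tcp_pos: [0.599, -0.2872, 0.0279]
eef_rot: [-0.0, 0.8, -0.6, 0.001]
ft_force: [0.4, -1.0, 1.3]
opening: 1.002
finger_force: 0.0
```

```bash
python3 - <<'E'
from h import *
s=sense(); print(s['tcp_pos'],s['eef_rot'],s['ft_force'])
i=snap('wrist','w8')['img'][:,:,::-1]
E
```

```text
[ 0.59895727 -0.28721442  0.02790659] [-1.52177786e-04  8.00143901e-01 -5.99807258e-01  9.83780697e-04] [ 0.38291639 -0.95021957  1.29594434]
```

View pics/w8.png

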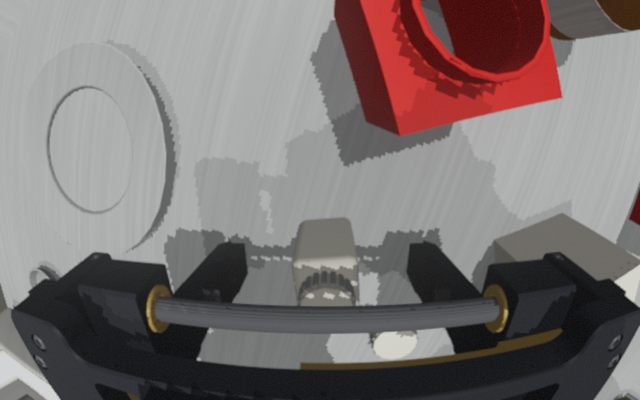

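The small jar is between the fingers. Closing and lifting.

Scaled: 193 mm is 0.193, 160 mm is 0.16.

{"method": "play_rows", "body": {
  "commands": [-1,0,0,0,0,-1,0,0,0,0,-1,0,0,0,0,-1,0,0,0,0,-1,0,0,0,0,-1,0,0,0,0,-1,0,0,0,0,-1,0,0,0,0,-1,0,0,0,0,-1,0,0,0,0,-1,0,0,0.015,0,-1,0,0,0.04,0,-1,0,0,0.08,0,-1,0,0,0.12,0,-1,0,0,0.16,0,-1,0,0,0.193,0,-1,0,0,0.193,0,-1,0,0,0.193,0]
}}

```text
t: 20.45
tcp_pos: [0.5982, -0.2871, 0.2211]
eef_rot: [-0.0, 0.8, -0.6, 0.001]
ft_force: [-0.3, -0.0, -0.9]
opening: 0.344
finger_force: 29.2
```

Scaled: 503 mm is 0.503, 498 mm is 0.498, 63 degrees is 0.525.

{"method": "play_rows", "body": {
  "commands": [-1,-0.002,0.015,0,0.0167,-1,-0.007,0.05,0,0.05,-1,-0.013,0.095,0,0.1,-1,-0.019,0.14,0,0.15,-1,-0.025,0.186,0,0.2,-1,-0.031,0.232,0,0.25,-1,-0.038,0.28,0,0.3,-1,-0.045,0.328,0,0.35,-1,-0.051,0.376,0,0.4,-1,-0.057,0.422,0,0.45,-1,-0.062,0.46,0,0.4917,-1,-0.066,0.486,0,0.5167,-1,-0.067,0.498,0,0.525,-1,-0.068,0.503,0,0.525,-1,-0.068,0.503,0,0.525,-1,-0.068,0.503,0,0.525,-1,-0.068,0.503,0,0.525]
}}

```text
t: 22.15
tcp_pos: [0.5304, 0.214, 0.2197]
eef_rot: [0.001, 0.995, -0.095, 0.0]
ft_force: [-0.2, 0.3, 0.3]
opening: 0.341
finger_force: 29.2
```

```bash
python3 - <<'E'
from h import *
s=sense(); print(s['tcp_pos'],s['eef_rot'],s['ft_force'])
b=snap('side','s9')['img'][150:320,140:380][:,:,::-1]; a=snap('wrist','w9')['img'][:,180:480,::-1]
cv2.imwrite('pics/m9.png',np.hstack([a,cv2.resize(b,(480,400),interpolation=cv2.INTER_CUBIC)]))
E
```

```text
[0.53043487 0.21400478 0.2197392 ] [ 5.98904424e-04  9.95468755e-01 -9.50872841e-02  8.61516124e-05] [-0.23652064  0.33064146  0.33891098]
```

View pics/m9.png

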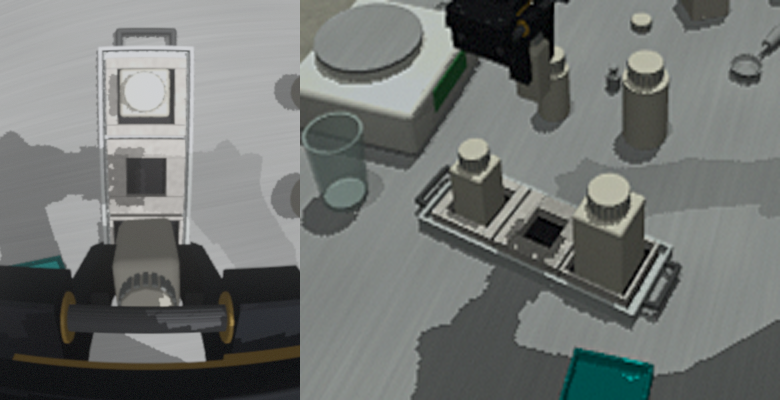

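The other two jars stand in place and the small one is over the middle pocket. Lowering it.

Scaled: -185 mm is -0.185, -184 mm is -0.184.

{"method": "play_rows", "body": {
  "commands": [-1,0,0.001,-0.02,0,-1,0,0.001,-0.055,0,-1,0,0.001,-0.095,0,-1,0,0.001,-0.13,0,-1,0,0.001,-0.155,0,-1,0,0.001,-0.168,0,-1,0,0.001,-0.175,0,-1,0,0.001,-0.179,0,-1,0,0.001,-0.182,0,-1,0,0.001,-0.184,0,-1,0,0.001,-0.185,0,-1,0,0.001,-0.185,0]
}}

```text
t: 23.45
tcp_pos: [0.5303, 0.2171, 0.0352]
eef_rot: [-0.0, 0.996, -0.094, 0.0]
ft_force: [-0.0, -0.2, -1.1]
opening: 0.338
finger_force: 29.2
```

Scaled: -2 mm is -0.002, -1 mm is -0.001.

{"method": "play_rows", "body": {
  "commands": [-1,0,0,-0.001,0,-1,0,0,-0.002,0,-1,0,0,-0.002,0]
}}

```text
t: 23.75
tcp_pos: [0.5304, 0.2172, 0.0345]
eef_rot: [-0.0, 0.996, -0.094, 0.001]
ft_force: [-1.9, -0.5, 13.7]
opening: 0.342
finger_force: 29.2
```

Seated on the pocket floor. Releasing and rising.

Scaled: 220 mm is 0.22, 160 mm is 0.16.

{"method": "play_rows", "body": {
  "commands": [1,0,0,0.001,0,1,0,0,0.001,0,1,0,0,0.001,0,1,0,0,0.001,0,1,0,0,0.001,0,1,0,0,0.001,0,1,0,0,0.001,0,1,0,0,0.02,0,1,0,0,0.06,0,1,0,0,0.11,0,1,0,0,0.16,0,1,0,0,0.22,0,1,-0.06,-0.15,0.22,0,1,-0.06,-0.15,0.22,0,1,-0.06,-0.15,0.22,0,1,-0.06,-0.15,0.22,0,1,-0.06,-0.15,0.22,0,1,-0.06,-0.15,0.22,0]
}}

```text
t: 25.55
tcp_pos: [0.4708, 0.0685, 0.2528]
eef_rot: [-0.001, 0.996, -0.093, 0.0]
ft_force: [0.7, 1.2, -0.3]
opening: 0.999
finger_force: 0.0
```

```bash
python3 - <<'E'
from h import *
s=sense(); print(s['t'],s['tcp_pos'],s['ft_force'])
b=snap('side','s10')['img'][80:320,140:440][:,:,::-1]; a=snap('top','t10')['img'][90:260,180:300][:,:,::-1]
cv2.imwrite('pics/m10.png',np.hstack([cv2.resize(a,(339,480),interpolation=cv2.INTER_CUBIC),cv2.resize(b,(460,480),interpolation=cv2.INTER_CUBIC)]))
E
```

```text
25.55 [0.47083086 0.06849573 0.25281528] [ 0.66062698  1.19339161 -0.25665988]
```

View pics/m10.png

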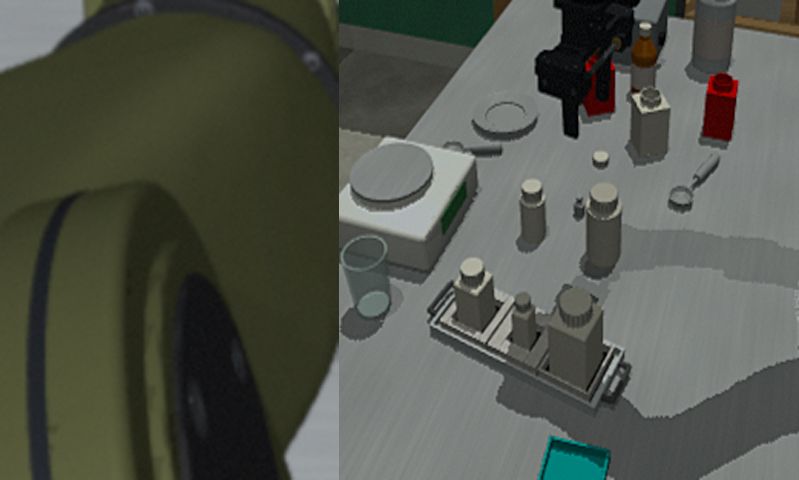

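All three jars stand upright in their pockets, and the look-alikes haven't moved. Handing in.

```bash
python3 -c "
from cell import *
print(close_job())"
```

```text
the job is handed in; nothing more can be done
None
```

The three capped square jars stand upright on the pocket floors of their matching holders, the look-alikes were left where they were, and the job was handed in at about 26 s; no verdict came back.

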